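# Hang a drying-tube carrier on the lipped rail

### The arm

A 6-joint arm with a two-finger parallel gripper is mounted at the origin on the work surface. World frame = base frame: x ahead of the robot, y to its left, z up, the work surface at z = 0. Lengths are in mm, angles in rad, forces in N, time in s.
With the tool pointing down it reaches from about 350 to 775 mm from the base axis. Payload 7.3 kg.
Tool frame: the origin (TCP) lies midway between the tips of the shut fingers; the grasp point (between the pads) lies 19 mm behind it; z points along the fingers, y is the line along which they close (so a half turn about z gives the same grasp; the last joint's range is limited). The gripper opens to 92 mm and grips with 3 to 60 N. Pads are 19 mm wide; open, the fingers measure 130 mm over their backs; the gripper's body (75 mm by 190 mm) begins 47 mm behind the grasp point.
Start: joints at [1.182, 0.342, 1.524, -0, 1.275, -0.146], TCP at [126.205, 509.625, 226.741] pointing down, gripper open.
Joint ranges: [-2.53, 2.53], [-0.77, 2.02], [0.04, 2.7], [-1, 4.14], [0.28, 2.66], [-3.11, 3.11]. Speed limits (rad/s): [2.57, 2.57, 3.14, 3.14, 3.14, 3.14].

### API

Orientations are given as [roll, pitch, yaw] about the fixed x, y, z axes, in that order (R = Rz(yaw) Ry(pitch) Rx(roll)).
In Python, from plant import bot gives the robot as it stands. The module is installed in compiled form; this text tells all that it offers.
- The arm moves only by the shell command python3 -m crank 'ROWS' [OPENING]. ROWS is JSON, a list of rows, each a list of 6 numbers: the shift along the tool's x, y, z in m, then the turn, a rotation vector about the tool's x, y, z in rad. In form: [[dx, dy, dz, wx, wy, wz], ...]. A call has 1 to 5 rows; each row shifts and turns the commanded pose from where the row before left it, along the tool's axes as they then stand; what a row does not reach is not made up. A row lasts 1/8 s, in which the tool goes at most 62.5 mm and 10.7 degrees, less where a joint would pass 70% of its speed; a pose out of reach is approached as far as the arm can. A call is refused whole if a number of a shift passes 0.0625 or a number of a turn 0.188, either way. A call with a gripper value outside its range is refused whole. OPENING is the opening in per cent of the stroke, from 0 (shut) to 100 (fully open), set as the call begins (- or left out, the last holds). The fingers move at their own pace and stop on an object; the grip force is fixed at half the most. Time passes only in rows, so rows that do not move let the fingers close. It gives the time, the measured TCP pose, the force, the opening and the grip force at its end, in the units of the state.
- bot.get_obs(): the state, without advancing time (a new reading comes with each control period).
- bot.capture(name): name is "side" or "top" or "wrist"; returns a dict with "color" (480x640x3 uint8, blue, green, red), "fov_y" (degrees; the focal length in pixels is half the picture's height over the tangent of half this angle, whatever the lens; pixels are square), "cx", "cy" (the principal point, pixels), "k1" (the pictures are not rectified: a ray, as slopes to the right and down, at radius r is drawn at 1 + k1 r^2 times it, then the intrinsics apply), "extrinsics" (4x4, takes a point from world to camera coordinates); the wrist camera has in their place "tool_from_camera" (4x4, takes a point from camera to tool coordinates, whose origin is the TCP and whose axes are the flange's). Camera axes: x right, y up, looking along -z (the intrinsics and any distortion apply to the point x, -y, -z); pixel columns grow to the right and rows downward; lengths in mm; the calibration is good to about 2 mm. A picture is of the moment at which its call begins: read the wrist's pose just before it. There is no depth.
- bot.close_job(): hands the job in; it is judged then, once.
The state is a dict: "time": time; "joint_positions": joint angles; "dq": joint speeds; "tau": joint torques, N m; "tool_pos": TCP position; "tcp_rot": TCP orientation; "contact_force": force on the tool from outside, world axes, zero at the start; "moment": the same for the moment, N m; "grip_width": finger opening in mm; "finger_force": force on a finger pad.
Only numpy, scipy, OpenCV 4.12 (cv2) and the standard library are available. Lean on these libraries where they do the work, as an engineer would, in place of code of your own. Each camera call takes 0.05 s, during which the arm holds its last target. There are 200 camera calls.

### The job

Hang the drying-tube carrier on the white rail: lift its orange hook over the rail's lip, lower the tongue into the channel behind the lip, and feel along the channel floor for the locating slot until the tongue drops in. Leave it fully home, with the hook resting on the lip, and let go. Go gently, as the parts are brittle: never press the carrier on the rail with more than 25 N, and leave the bottle, beaker and jar where they stand.

Things in the scene. Friction and masses are not known exactly. Their poses are not given: they have to be found in the camera images.
- rail: Fixed white rail on the bench, 300 mm long in its y. Origin: on the bench under the lip's middle; x points from the channel to the side where the carrier hangs; z up. Base plate 8 mm thick, x -47 to 23 mm. The lip is the top of an upright plate (x -2.5 to 2.5 mm) reaching down to the base; lip top 150 mm above the bench.
- channel (a point): Middle of the rail's channel, on its floor, 134 mm above the bench (16 mm below the lip top), 9.5 mm to the -x side of the lip's middle; rail's axes. The open-topped channel is 14 mm wide (rail x -2.5 to -16.5 mm), with the lip on one side and a lower wall, 4 mm thick, top 144 mm above the bench, on the other. Grey stops, level with the lip, fill it beyond y = -85 and 85 mm.
- floor (a point): Same point. The channel's blue floor has one slot right through it, as wide as the channel, 26 mm long in y, over 20 mm deep. The slot's centre lies anywhere from y = -40 to 40 mm from the channel's middle, differs each time and is not reported: feel for it or look from above. The floor is flat and hard: touch down at about 5 mm/s.
- grip (a point): Centre of the carrier's orange grip tab: 16 mm in x, 24 mm in y, 44 mm high, above the hook. Carrier's axes: z up, y along the hook's width, x from the hook to the tube; hung, they point as the rail's. The carrier (about 0.2 kg, loose) starts upright on the bench, this point 148 mm above its underside. Its weight is centred about 25 mm from here towards x.
- crown (a point): Middle of the hook's underside, 30 mm straight below the grip point; carrier's axes. The gap under it, between back plate and tongue, is 10 mm wide in x (5 mm each side). Fully home, this point rests on the lip top, 150 mm above the bench; with the tongue on the channel floor beside the slot it stands 8 mm higher.
- tongue_tip (a point): Middle of the lower end of the hook's tongue, 24 mm below the crown point and 8 mm from it towards -x; carrier's axes. The tongue is 6 mm thick in x and 20 mm wide in y.
- plate (a point): Carrier's origin, centre of its underside: white foot 46 x 64 x 10 mm (x, y, z). On the foot's -x edge stands a back plate 6 mm thick, 40 mm wide, up to 126 mm high; before it a clear tube with blue caps, 30 mm wide, up to 108 mm. The hook is behind the plate (-x); the grip point is 28 mm from here towards -x.
- reagent: Amber bottle with blue cap, 62 mm wide, 150 mm high, standing on the bench; origin at the centre of its underside. A bystander.
- beaker: Glass beaker, 66 mm wide, 70 mm high, standing on the bench; origin at the centre of its underside. A bystander.
- jar: Small amber jar with white lid, 48 mm wide, 55 mm high, standing on the bench; origin at the centre of its underside. A bystander.

How it is judged:
By the outcome, as a careful person would: the job done as asked, in the order asked, and still so for the second after the job is handed in, with the robot touching nothing.
It also fails if it takes over 64 s, if anything falls off the work surface, if the arm or the gripper's body presses on something with over 40 N, if the wrist force passes 120 N, or if a joint passes its speed limit or range.

## Working session

There is one attempt and no reset: what is moved stays moved. The work goes in short steps, Python scripts to look and compute and a shell command to move; the robot and the scene stay as the last step left them, time stands still between calls to the robot, and variables do not carry over. Pictures are saved under pics/ and viewed, at most 13 in all, crops included, and the job is handed in when it is done.

```bash
mkdir -p pics; cat > h.py <<'E'
import numpy as np,cv2,json
from plant import bot
from scipy.spatial.transform import Rotation as R
def snap(n,f):
    o=bot.get_obs(); c=bot.capture(n); cv2.imwrite('pics/'+f+'.png',c['color'])
    if n=='wrist':
        T=np.eye(4);T[:3,:3]=R.from_euler('xyz',o['tcp_rot']).as_matrix();T[:3,3]=o['tool_pos']
        W=T@np.array(c['tool_from_camera'])
    else: W=np.linalg.inv(np.array(c['extrinsics']))
    json.dump(dict(W=W.tolist(),fov=c['fov_y'],cx=c['cx'],cy=c['cy'],k1=c['k1']),open('pics/'+f+'.json','w'))
    return c
def ray(f,u,v):
    d=json.load(open('pics/'+f+'.json'));F=240/np.tan(np.radians(d['fov']/2));W=np.array(d['W'])
    a=np.array([(u-d['cx'])/F,(v-d['cy'])/F]);s=a.copy()
    for _ in range(20): s=a/(1+d['k1']*(s@s))
    r=W[:3,:3]@np.array([s[0],-s[1],-1]);return W[:3,3],r
def at(f,u,v,z):
    p,r=ray(f,u,v);return (p+r*(z-p[2])/r[2]).round(1)
def proj(f,P):
    d=json.load(open('pics/'+f+'.json'));F=240/np.tan(np.radians(d['fov']/2));W=np.linalg.inv(np.array(d['W']))
    q=W[:3,:3]@np.array(P)+W[:3,3];s=np.array([q[0],-q[1]])/-q[2];s=s*(1+d['k1']*(s@s))
    return (s*F+[d['cx'],d['cy']]).round(1)
E
python3 - <<'E'
from h import *
print(bot.get_obs())
for n in('top','side','wrist'):
    snap(n,n+'0')
    d=json.load(open(f'pics/{n}0.json'));print(n,np.round(d['W'],3).tolist(),d['fov'],d['k1'])
E
```

```text
{'time': 0.0, 'joint_positions': array([ 1.18202211e+00,  3.42753909e-01,  1.52503136e+00, -4.36312333e-05,
        1.27535599e+00, -1.46019217e-01]), 'dq': array([-0.0002882 ,  0.00107405, -0.00153944,  0.00165968, -0.00090191,
        0.00111703]), 'tau': array([ 1.63077697e-03, -4.31246138e+01, -2.44218957e+01,  7.19641708e-02,
        5.60781977e-02, -1.52619355e-04]), 'tool_pos': array([126.04524924, 509.22973971, 226.02375433]), 'tcp_rot': array([-3.14005445e+00, -1.84046791e-04,  2.89885025e+00]), 'contact_force': array([-0.38010782,  0.64189838, -0.23253118]), 'moment': array([ 0.03022594,  0.01188724, -0.00150333]), 'finger_force': 0.0, 'grip_width': 91.8170001831888}
top [[-0.02, 0.985, -0.17, 339.667], [-1.0, -0.017, 0.016, -44.935], [0.013, 0.17, 0.985, 1260.562], [0.0, 0.0, 0.0, 1.0]] 47.02985477570745 0.027599858318235197
side [[0.868, 0.371, -0.329, 249.394], [-0.496, 0.666, -0.557, -563.089], [0.012, 0.647, 0.763, 842.513], [0.0, 0.0, 0.0, 1.0]] 52.976860205086396 -0.08344305106029991
wrist [[0.24, -0.925, -0.295, 46.373], [0.971, 0.228, 0.074, 530.548], [-0.002, -0.304, 0.953, 382.404], [0.0, 0.0, 0.0, 1.0]] 62.524813443790215 -0.06302954190759928
```

View pics/top0.png

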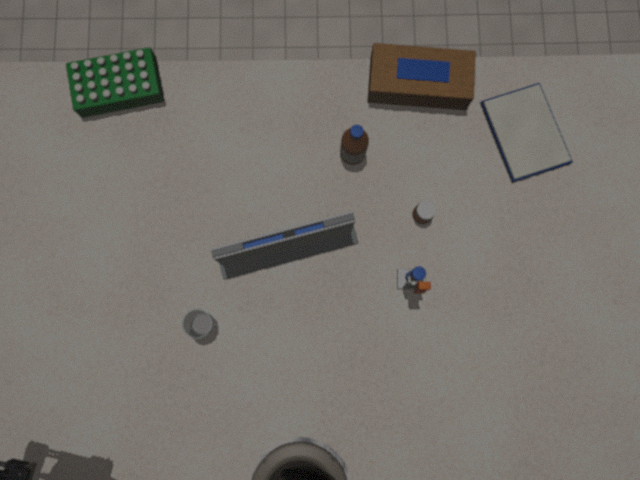

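View pics/side0.png

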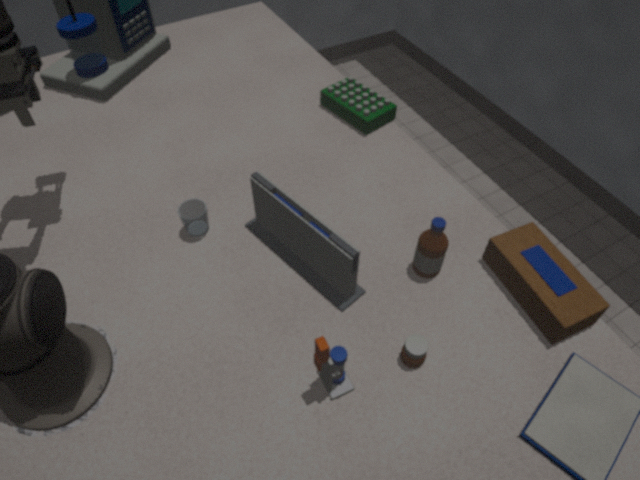

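```bash
python3 - <<'E'
from h import *
a=cv2.imread('pics/top0.png')
A=cv2.resize(a[205:285,205:365],(800,400),interpolation=cv2.INTER_CUBIC)
B=cv2.resize(a[255:315,380:450],(230,197),interpolation=cv2.INTER_CUBIC)
B=cv2.resize(a[255:305,385:445],(240,200),interpolation=cv2.INTER_CUBIC)
s=cv2.imread('pics/side0.png')
C=cv2.resize(s[330:400,305:365],(171,200),interpolation=cv2.INTER_CUBIC)
o=np.zeros((600,800,3),np.uint8);o[:400]=A;o[400:,:240]=B;o[400:,250:421]=C
cv2.imwrite('pics/c0.png',np.clip(o*1.4,0,255).astype(np.uint8))
E
```

```text
(no output)
```

View pics/c0.png

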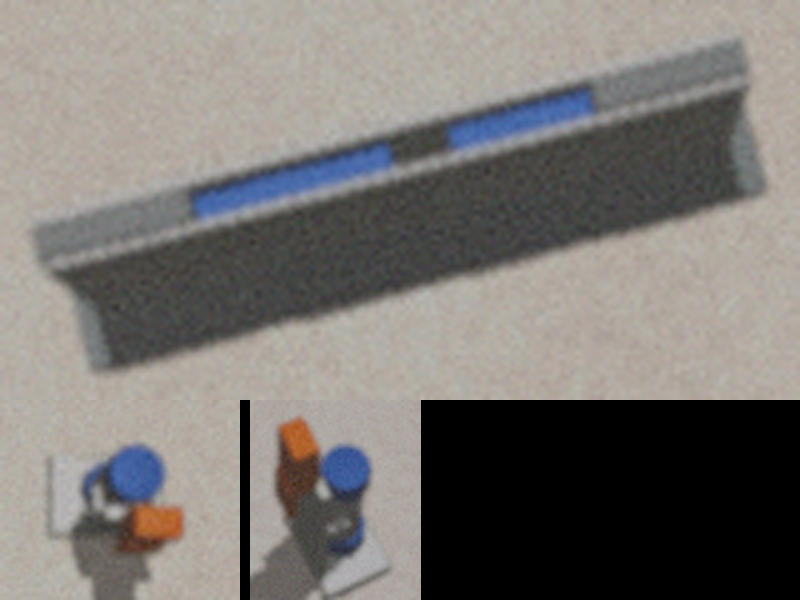

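```bash
python3 - <<'E'
from h import *
T=lambda x,y,z:at('top0',205+x/5-.4,205+y/5-.4,z)
B=lambda x,y,z:at('top0',385+x/4-.4,255+(y-400)/4-.4,z)
C=lambda x,y,z:at('side0',305+(x-250)/2.857-.4,330+(y-400)/2.857-.4,z)
l,r=T(52,263,150),T(746,80,150);print('lip',l,r,(l+r)/2,np.linalg.norm(r-l),np.degrees(np.arctan2(*(l-r)[1::-1])))
a,b,c,d=T(192,207,134),T(391,157,134),T(449,137,134),T(594,100,134)
print('floor',a,b,c,d,(a+d)/2,(b+c)/2,np.linalg.norm(b-c))
print('grip',B(157,522,170),C(297,438,170)); print('cap',B(135,474,108),C(346,470,108))
print('tab ends',B(132,520,170),B(182,522,170))
print('foot corners',B(52,457,10),B(49,537,10),C(388,568,10),C(328,598,10),C(350,532,10))
for n,u,v in(('side0',347,300),('side0',252,178)):print(at(n,u,v,150))
print('lip side',at('side0',356,257,150),at('side0',252,178,150))
for n,t,s in(('bottle',(356,131),(438,224)),):print(at('top0',*t,150),at('side0',*s,150))
print('beaker',at('top0',202,323,70),at('side0',193,211,70)); print('jar',at('top0',425,212,55),at('side0',415,345,55))
E
```

```text
lip [491.6 158.8 150. ] [ 562.3 -124.4  150. ] [526.95  17.2  150.  ] 291.8916408532454 104.01720041768854
floor [516.  104.6 134. ] [535.5  22.5 134. ] [543.5  -1.5 134. ] [558.1 -62.  134. ] [537.05  21.3  134.  ] [539.5  10.5 134. ] 25.298221281347036
grip [ 425.7 -257.8  170. ] [ 426.  -258.2  170. ]
cap [ 456.  -259.6  108. ] [ 457.  -262.1  108. ]
tab ends [ 426.9 -245.5  170. ] [ 425.5 -270.2  170. ]
foot corners [ 476.4 -231.    10. ] [ 431.  -227.4   10. ] [ 473.2 -293.2   10. ] [ 430.5 -291.5   10. ] [ 464.7 -260.6   10. ]
[ 509.3 -200.5  150. ]
[492.3 154.1 150. ]
lip side [ 571.6 -129.7  150. ] [492.3 154.1 150. ]
[ 755.1 -134.5  150. ] [ 753.9 -139.1  150. ]
beaker [362.3 198.8  70. ] [363.3 203.5  70. ]
jar [ 598.1 -291.1   55. ] [ 602.3 -293.8   55. ]
```

```bash
M='python3 -m crank'
$M '[[-0.042,-0.0216,-0.0073,0,0,0],[-0.042,-0.0216,-0.0073,0,0,0],[-0.042,-0.0216,-0.0073,0,0,0],[-0.042,-0.0216,-0.0073,0,0,0],[-0.042,-0.0216,-0.0073,0,0,0]]' >/dev/null
$M '[[-0.042,-0.0216,-0.0073,0,0,0],[-0.042,-0.0216,-0.0073,0,0,0],[-0.042,-0.0216,-0.0073,0,0,0],[-0.042,-0.0216,-0.0073,0,0,0],[-0.042,-0.0216,-0.0073,0,0,0]]'
$M '[[-0.006,-0.046,0,0,0,0],[-0.006,-0.046,0,0,0,0],[-0.006,-0.046,0,0,0,0],[-0.006,-0.046,0,0,0,0],[-0.006,-0.046,0,0,0,0]]' >/dev/null
$M '[[-0.006,-0.046,0,0,0,0],[-0.006,-0.046,0,0,0,0],[-0.006,-0.046,0,0,0,0],[-0.006,-0.046,0,0,0,0],[-0.006,-0.046,0,0,0,0]]'
$M '[[0,0,0.0075,0,0,0.172],[0,0,0.0075,0,0,0.172],[0,0,0.0075,0,0,0.172],[0,0,0.0075,0,0,0.172]]' >/dev/null
$M '[[0,0,0.0075,0,0,0.172],[0,0,0.0075,0,0,0.172],[0,0,0.0075,0,0,0.172],[0,0,0.0075,0,0,0.172],[0,0,0,0,0,0]]'
python3 - <<'E'
from h import *
o=bot.get_obs();print(o['time'],o['tool_pos'],np.degrees(o['tcp_rot']),o['joint_positions'])
snap('wrist','w1');print(proj('w1',[426,-258,170]))
E
```

```text
time: 1.4
tool_pos: [482.9, 197.8, 299.8]
tcp_rot: [3.142, -0.0, 2.899]
contact_force: [-0.2, 0.2, -0.3]
grip_width: 91.6
finger_force: 0.0
time: 2.65
tool_pos: [429.1, -263.4, 299.5]
tcp_rot: [3.141, -0.0, 2.899]
contact_force: [0.1, -0.6, 0.1]
grip_width: 91.7
finger_force: 0.0
time: 3.78
tool_pos: [429.2, -261.7, 239.0]
tcp_rot: [-3.14, -0.001, 1.524]
contact_force: [-0.7, -0.6, -0.9]
grip_width: 92.1
finger_force: 0.0
3.775 [ 429.23965273 -261.65161835  239.01030925] [-1.79920339e+02 -6.64126712e-02  8.73395057e+01] [-7.00044708e-01  2.92310151e-01  1.56116664e+00  7.78556691e-05
  1.28992447e+00 -6.53632777e-01]
[312.  250.2]
```

View pics/w1.png

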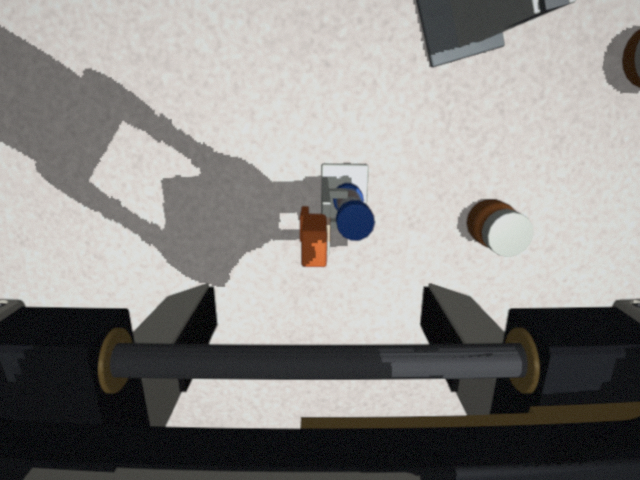

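```bash
python3 - <<'E'
from h import *
print(at('w1',314.7,247,170))
a,b=at('w1',321.5,164,10),at('w1',368,165,10);print(a,b,np.degrees(np.arctan2(*(b-a)[1::-1])))
for x in (302,302.5,328):pass
a,b=at('w1',302,266,170),at('w1',302,229,170);print(np.degrees(np.arctan2(*(b-a)[1::-1])))
a,b=at('w1',326.5,266,170),at('w1',328,229,170);print(np.degrees(np.arctan2(*(b-a)[1::-1])))
E
```

```text
[ 427.8 -256.   170. ]
[ 434.2 -226.7   10. ] [ 479.2 -229.7   10. ] -3.8140748342903543
86.61936773668275
85.61993954493632
```

```bash
M='python3 -m crank'
$M '[[0.0047,-0.0017,0.02,0,0,0.018],[0,0,0.028,0,0,0],[0,0,0.03,0,0,0],[0,0,0.02,0,0,0],[0,0,0.011,0,0,0]]'
$M '[[0,0,0,0,0,0],[0,0,0,0,0,0],[0,0,0,0,0,0],[0,0,0,0,0,0],[0,0,0,0,0,0]]' 0
$M '[[0,0,0,0,0,0],[0,0,0,0,0,0]]'
```

```text
time: 4.45
tool_pos: [428.0, -257.0, 130.0]
tcp_rot: [-3.141, -0.001, 1.507]
contact_force: [-0.0, 0.4, 0.2]
grip_width: 91.8
finger_force: 0.0
time: 5.08
tool_pos: [428.2, -257.2, 130.9]
tcp_rot: [3.141, 0.0, 1.505]
contact_force: [0.3, 0.1, -0.4]
grip_width: 46.7
finger_force: 0.0
time: 5.32
tool_pos: [428.1, -257.1, 130.7]
tcp_rot: [-3.142, -0.0, 1.505]
contact_force: [-0.2, 0.3, 0.4]
grip_width: 26.3
finger_force: 0.0
```

```bash
M='python3 -m crank'
$M '[[0,0,0,0,0,0],[0,0,0,0,0,0],[0,0,-0.005,0,0,0],[0,0,-0.01,0,0,0],[0,0,-0.02,0,0,0]]'
$M '[[0,0,-0.045,0,0,0],[0,0,0,0,0,0.177],[0,0,0,0,0,0.177],[0,0,0,0,0,0.177],[0,0,0,0,0,0.177]]'
$M '[[0,0,0,0,0,0.177],[0,0,0,0,0,0.177],[0,0,0,0,0,0.177],[0,0,0,0,0,0.177],[0,0,0,0,0,0.177]]'
$M '[[0,0,0,0,0,0.177],[0,0,0,0,0,0.177],[0,0,0,0,0,0.177],[0,0,0,0,0,0.177],[0,0,0,0,0,0.177]]'
$M '[[0,0,0,0,0,0.177],[0,0,0,0,0,0.177],[0,0,0,0,0,0]]'
python3 -c "
from h import *
o=bot.get_obs();print(o['tool_pos'],np.degrees(o['tcp_rot']),o['joint_positions'])"
```

```text
time: 5.95
tool_pos: [427.8, -256.9, 166.1]
tcp_rot: [-3.141, -0.001, 1.505]
contact_force: [0.9, 0.2, -2.6]
grip_width: 15.7
finger_force: 30.0
time: 6.58
tool_pos: [428.2, -257.1, 211.4]
tcp_rot: [3.141, -0.0, 0.791]
contact_force: [1.1, -0.4, -2.5]
grip_width: 16.3
finger_force: 30.0
time: 7.2
tool_pos: [428.2, -257.2, 211.4]
tcp_rot: [3.141, -0.001, -0.094]
contact_force: [-0.7, 0.2, -3.3]
grip_width: 15.9
finger_force: 30.0
time: 7.82
tool_pos: [428.2, -257.2, 211.4]
tcp_rot: [-3.141, -0.001, -0.979]
contact_force: [-0.1, 0.5, -2.2]
grip_width: 15.6
finger_force: 30.0
time: 8.2
tool_pos: [428.2, -257.2, 211.3]
tcp_rot: [-3.141, -0.001, -1.326]
contact_force: [0.0, 0.3, -3.7]
grip_width: 15.9
finger_force: 30.0
[ 428.23069843 -257.23326141  211.31058657] [-1.79966265e+02 -3.23889309e-02 -7.59521079e+01] [-6.94557132e-01  3.08647414e-01  1.61786228e+00  1.51381519e-04
  1.21427916e+00  2.20180061e+00]
```

```bash
M='python3 -m crank'
$M '[[-0.041,-0.0172,0,0,0,0],[-0.041,-0.0172,0,0,0,0],[-0.041,-0.0172,0,0,0,0]]'
$M '[[-0.041,-0.0172,0,0,0,0],[-0.041,-0.0172,0,0,0,0],[-0.041,-0.0172,0,0,0,0],[0,0,0,0,0,0],[0,0,0,0,0,0]]'
python3 - <<'E'
from h import *
o=bot.get_obs();print(o['time'],o['tool_pos'],np.degrees(o['tcp_rot']),o['joint_positions'])
c=snap('wrist','w2');cv2.imwrite('pics/w2.png',cv2.resize(c['color'],(800,600),interpolation=cv2.INTER_CUBIC))
for y in(-60,11,60):print(proj('w2',[527.5+.242*y,18-.97*y,150]))
E
```

```text
time: 8.57
tool_pos: [448.7, -124.2, 211.1]
tcp_rot: [-3.141, -0.0, -1.323]
contact_force: [-0.4, -0.2, -2.8]
grip_width: 15.5
finger_force: 30.0
time: 9.2
tool_pos: [469.0, 6.3, 211.0]
tcp_rot: [-3.141, -0.0, -1.324]
contact_force: [0.5, -0.2, -1.9]
grip_width: 16.0
finger_force: 30.0
9.2 [468.9989587    6.27422024 210.96829982] [-1.79983172e+02 -2.75022767e-02 -7.58656281e+01] [-1.50011186e-01  2.54148313e-01  1.69606997e+00 -3.54520639e-04
  1.19091803e+00  2.74502145e+00]
[225.5 341. ]
[216.7 234.2]
[210.2 148. ]
```

View pics/w2.png

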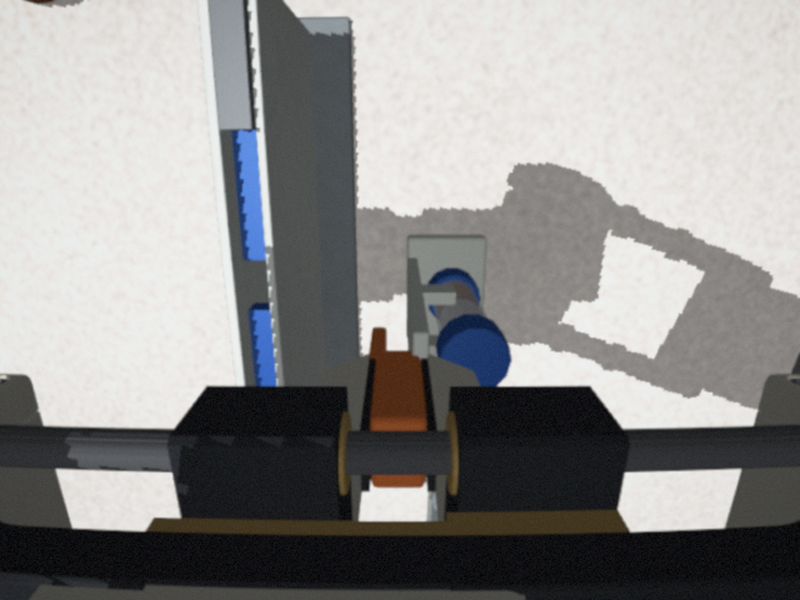

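```bash
python3 - <<'E'
from h import *
a=cv2.imread('pics/w2.png')
# 800x600 image of 640x480 ; crop
cv2.imwrite('pics/c2.png',cv2.resize(a[90:390,190:330],(280*1,600)) if 0 else cv2.resize(a[100:300,180:340],(480,600)))
E
```

```text
(no output)
```

View pics/c2.png

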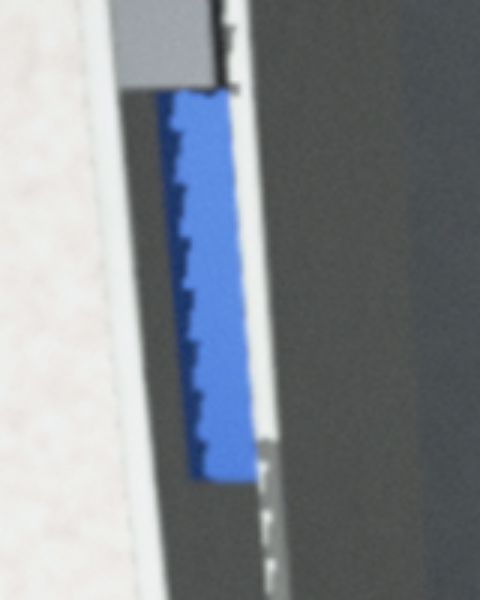

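```bash
python3 - <<'E'
from h import *
C=lambda x,y,z:at('w2',(180+x/3)/1.25-.2,(100+y/3)/1.25-.2,z)
pts=[C(x,y,150) for x,y in((241,100),(265,420),(278,590))];print(pts)
d=pts[2]-pts[0];th=np.arctan2(d[1],d[0]) if d[1]<0 else np.arctan2(-d[1],-d[0]);print('lip ang',np.degrees(th))
for th in(np.radians(-75.9),):
  ry=np.array([np.cos(th),np.sin(th)]);rx=np.array([np.sin(th),-np.cos(th)])
  o=np.array([527.5,18])
  for n,p in [('lip',q) for q in pts]+[('stop',C(170,88,150)),('stopfl',C(190,90,134)),('slot+',C(225,482,134)),('slot-',at('w2',262/1.25,306/1.25,134))]:
    print(n,((p[:2]-o)@rx).round(1),((p[:2]-o)@ry).round(1))
  ob=bot.get_obs();print('tcp',(ob['tool_pos'][:2]-o)@rx,(ob['tool_pos'][:2]-o)@ry)
E
```

```text
[array([546.9, -61.3, 150. ]), array([535.6, -16.9, 150. ]), array([529.1,   8.9, 150. ])]
lip ang -75.77187587127855
lip 0.5 81.6
lip 0.6 35.8
lip 0.7 9.2
stop -9.5 83.4
stopfl -11.4 83.4
slot+ -10.9 22.5
slot- -9.3 -1.0
tcp 59.738897498744244 -2.437220377897442
```

```bash
M='python3 -m crank'
$M '[[-0.0025,-0.02,0,0,0,-0.002],[0,-0.02,0,0,0,0],[0,-0.014,0,0,0,0],[0,-0.005,0,0,0,0],[0,0,0.01,0,0,0]]'
$M '[[0,0,0.006,0,0,0],[0,0,0.003,0,0,0],[0,0,0,0,0,0]]'
python3 - <<'E'
from h import *
ob=bot.get_obs();th=np.radians(-75.9)
ry=np.array([np.cos(th),np.sin(th)]);rx=np.array([np.sin(th),-np.cos(th)])
o=np.array([527.5,18]);print('tcp',(ob['tool_pos'][:2]-o)@rx,(ob['tool_pos'][:2]-o)@ry,np.degrees(ob['tcp_rot']))
a=snap('wrist','w3')['color'];s=snap('side','s3')['color']
i=np.zeros((600,800,3),np.uint8);i[:480,:400]=cv2.resize(a[190:430,220:420],(400,480));i[:600,410:800]=cv2.resize(s[150:350,230:360],(390,600))
cv2.imwrite('pics/c3.png',i)
E
```

```text
time: 9.88
tool_pos: [525.9, 22.8, 200.8]
tcp_rot: [-3.14, -0.0, -1.325]
contact_force: [-0.6, 0.5, -2.5]
grip_width: 15.6
finger_force: 30.0
time: 10.25
tool_pos: [525.3, 23.2, 191.5]
tcp_rot: [3.141, 0.0, -1.325]
contact_force: [-0.8, -0.6, -2.1]
grip_width: 16.1
finger_force: 30.0
tcp 0.8554274973686928 -5.556866967786726 [ 1.79976803e+02  1.27787188e-02 -7.59271965e+01]
```

View pics/c3.png

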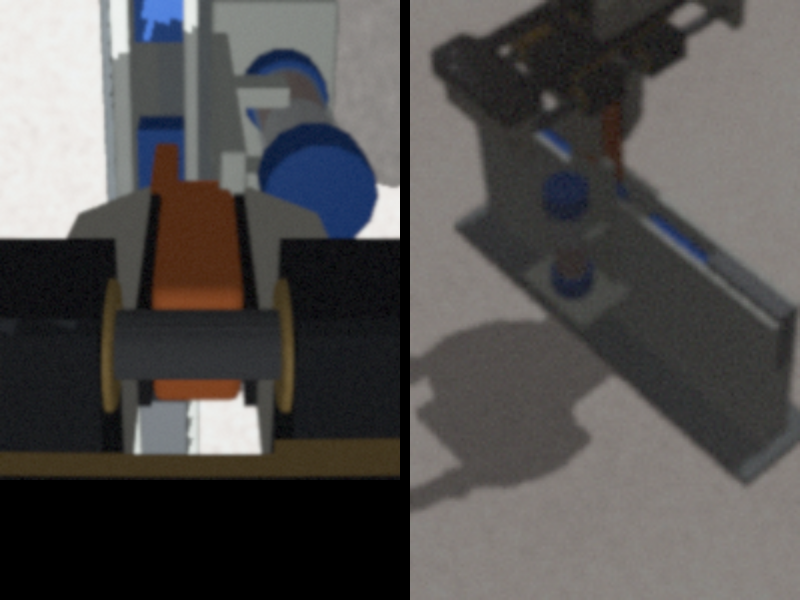

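```bash
python3 - <<'E'
from h import *
a=cv2.imread('pics/w3.png')
for r in (266,270,276):print(r,[(tuple(int(v) for v in a[r-1:r+2,c].mean(0))) for c in range(294,336)])
for z in(150,154):
  print(proj('w3',[525.3+.2437*14,23.2-.97*14,z]))
E
```

```text
266 [(108, 59, 32), (109, 58, 36), (97, 54, 39), (67, 48, 60), (34, 44, 76), (21, 43, 81), (22, 43, 82), (21, 42, 82), (19, 42, 80), (21, 42, 81), (20, 41, 80), (17, 39, 79), (21, 43, 82), (22, 42, 79), (43, 44, 72), (76, 52, 53), (103, 59, 41), (105, 66, 47), (107, 91, 82), (119, 119, 114), (129, 132, 127), (130, 132, 128), (130, 133, 128), (128, 131, 127), (115, 116, 112), (92, 92, 88), (83, 82, 76), (80, 78, 73), (79, 77, 72), (81, 79, 74), (82, 80, 76), (80, 82, 78), (80, 82, 79), (76, 78, 76), (77, 81, 78), (77, 80, 78), (88, 91, 89), (101, 104, 101), (108, 112, 108), (109, 113, 109), (108, 112, 109), (108, 113, 109)]
270 [(106, 56, 30), (104, 56, 37), (89, 55, 53), (51, 46, 72), (22, 42, 80), (25, 45, 82), (21, 43, 83), (17, 41, 79), (21, 44, 83), (21, 42, 82), (17, 42, 80), (22, 43, 82), (18, 40, 80), (23, 42, 80), (40, 42, 70), (76, 50, 54), (99, 56, 37), (105, 66, 48), (108, 92, 82), (119, 118, 113), (127, 130, 126), (130, 133, 129), (130, 133, 130), (127, 130, 126), (112, 115, 110), (91, 91, 88), (82, 80, 75), (80, 79, 72), (81, 78, 72), (79, 77, 72), (80, 80, 73), (83, 82, 78), (82, 84, 80), (79, 83, 80), (78, 81, 77), (83, 85, 83), (98, 100, 98), (120, 123, 119), (132, 137, 132), (133, 137, 132), (132, 135, 132), (131, 135, 131)]
276 [(106, 56, 34), (95, 57, 51), (53, 45, 69), (23, 41, 77), (22, 45, 83), (19, 42, 81), (22, 44, 82), (21, 43, 81), (18, 43, 82), (21, 43, 82), (17, 42, 81), (24, 45, 82), (18, 42, 80), (19, 39, 77), (43, 45, 70), (75, 50, 52), (100, 57, 37), (104, 65, 47), (104, 89, 79), (121, 120, 116), (127, 129, 125), (129, 131, 127), (131, 133, 128), (128, 131, 126), (114, 116, 112), (91, 91, 88), (82, 79, 76), (79, 77, 73), (79, 77, 72), (80, 78, 73), (82, 79, 74), (79, 78, 74), (78, 78, 75), (78, 79, 77), (78, 81, 78), (86, 89, 86), (103, 107, 103), (120, 123, 121), (132, 135, 131), (134, 137, 134), (132, 137, 133), (134, 138, 134)]
[319.8 245. ]
[319.8 247.5]
```

```bash
M='python3 -m crank'
$M '[[0,-0.0014,0,0,0,0],[0,0,0.002,0,0,0],[0,0,0.002,0,0,0],[0,0,0.001,0,0,0],[0,0,0.001,0,0,0]]'
$M '[[0,0,0.001,0,0,0],[0,0,0.001,0,0,0],[0,0,0.001,0,0,0],[0,0,0.001,0,0,0],[0,0,0,0,0,0]]'
```

```text
time: 10.98
tool_pos: [526.9, 23.5, 185.6]
tcp_rot: [3.142, 0.0, -1.325]
contact_force: [-0.5, -1.0, -2.2]
grip_width: 15.8
finger_force: 30.0
time: 11.6
tool_pos: [526.9, 23.6, 181.6]
tcp_rot: [3.141, 0.0, -1.325]
contact_force: [-0.2, 0.6, -2.2]
grip_width: 15.7
finger_force: 30.0
```

```bash
M='python3 -m crank'
$M '[[0,0,0.0015,0,0,0],[0,0,0.0015,0,0,0],[0,0,0.0015,0,0,0],[0,0,0.001,0,0,0],[0,0,0.0006,0,0,0]]'
$M '[[0,0,0.0006,0,0,0],[0,0,0.0006,0,0,0],[0,0,0.0006,0,0,0],[0,0,0.0006,0,0,0]]'
```

```text
time: 12.22
tool_pos: [526.9, 23.5, 175.5]
tcp_rot: [-3.142, 0.0, -1.325]
contact_force: [-0.3, 0.1, -3.3]
grip_width: 16.3
finger_force: 30.0
time: 12.72
tool_pos: [527.0, 23.5, 173.2]
tcp_rot: [-3.142, 0.0, -1.325]
contact_force: [-0.3, -0.3, -2.3]
grip_width: 15.8
finger_force: 30.0
```

```bash
M='python3 -m crank'
$M '[[0,0,0.0006,0,0,0],[0,0,0.0006,0,0,0]]'
$M '[[0,0,0.0006,0,0,0],[0,0,0.0006,0,0,0]]'
```

```text
time: 12.98
tool_pos: [526.9, 23.5, 172.0]
tcp_rot: [-3.142, 0.0, -1.325]
contact_force: [-1.0, 0.8, -2.4]
grip_width: 15.7
finger_force: 30.0
time: 13.22
tool_pos: [526.9, 23.5, 170.8]
tcp_rot: [-3.142, 0.0, -1.325]
contact_force: [0.2, -0.3, -3.1]
grip_width: 16.0
finger_force: 30.0
```

```bash
M='python3 -m crank'
$M '[[0,0,0.0006,0,0,0]]'
$M '[[0,0,0.0005,0,0,0]]' | grep -E 'pos|contact'
$M '[[0,0,0.0004,0,0,0]]'| grep -E 'pos|contact'
```

```text
time: 13.35
tool_pos: [527.0, 23.5, 170.2]
tcp_rot: [-3.141, 0.0, -1.325]
contact_force: [-1.1, 0.4, 1.9]
grip_width: 15.9
finger_force: 30.0
tool_pos: [527.0, 23.5, 170.2]
contact_force: [-1.9, -0.2, 4.8]
tool_pos: [527.0, 23.5, 170.2]
contact_force: [-3.7, 0.4, 8.6]
```

```bash
M='python3 -m crank'
$M '[[0.001,0,-0.0004,0,0,0],[0.001,0,0,0,0,0],[0.0015,0,0,0,0,0],[0.0015,0,0,0,0,0]]'| grep -E 'pos|contact'
$M '[[0.0015,0,0,0,0,0],[0.0015,0,0,0,0,0],[0.001,0,0,0,0,0]]'| grep -E 'pos|contact'
$M '[[0.001,0,0,0,0,0],[0.001,0,0,0,0,0]]'| grep -E 'pos|contact'
```

```text
tool_pos: [528.6, 19.2, 170.1]
contact_force: [-2.1, 4.9, 5.4]
tool_pos: [529.6, 15.1, 170.1]
contact_force: [-1.2, 4.9, 5.0]
tool_pos: [530.1, 13.2, 170.0]
contact_force: [-1.0, 3.9, 5.3]
```

```bash
M='python3 -m crank'
$M '[[0.001,0,0,0,0,0],[0.001,0,0,0,0,0]]'| grep -E 'pos|contact'
$M '[[0.0008,0,0,0,0,0],[0.0008,0,0,0,0,0]]'| grep -E 'pos|contact'
$M '[[0.0008,0,0,0,0,0],[0,0,0,0,0,0]]'| grep -E 'pos|contact'
```

```text
tool_pos: [530.5, 11.1, 170.0]
contact_force: [-0.5, 4.2, 4.9]
tool_pos: [530.6, 9.2, 169.7]
contact_force: [0.0, 2.8, 1.9]
tool_pos: [530.1, 7.9, 168.8]
contact_force: [0.7, 0.1, -2.2]
```

```bash
M='python3 -m crank'
$M '[[0.0008,0,0.0006,0,0,0],[0.0004,0,0.0006,0,0,0],[0,0,0.0006,0,0,0]]'| grep -E 'pos|contact'
$M '[[0,0,0.0006,0,0,0],[0,0,0.0006,0,0,0],[0,0,0.0006,0,0,0]]'| grep -E 'pos|contact'
python3 -c "
from h import *
o=bot.get_obs();print(np.degrees(o['tcp_rot']),o['moment'])"
```

```text
tool_pos: [530.9, 7.3, 167.8]
contact_force: [-0.0, -0.7, -2.6]
tool_pos: [531.0, 7.4, 166.1]
contact_force: [0.5, -0.2, -3.5]
[-1.79995368e+02  1.23276757e-03 -7.59237748e+01] [ 0.03896072  0.15261452 -0.0034097 ]
```

```bash
M='python3 -m crank'
$M '[[0,0,0.0006,0,0,0],[0,0,0.0006,0,0,0],[0,0,0.0006,0,0,0],[0,0,0.0006,0,0,0]]'| grep -E 'pos|contact'
$M '[[0,0,0.0006,0,0,0],[0,0,0.0005,0,0,0]]'| grep -E 'pos|contact'
$M '[[0,0,0.0005,0,0,0]]'| grep -E 'pos|contact'
```

```text
tool_pos: [531.0, 7.4, 163.7]
contact_force: [0.1, -0.1, -1.9]
tool_pos: [531.0, 7.4, 162.6]
contact_force: [0.0, 0.2, -2.6]
tool_pos: [531.0, 7.4, 162.1]
contact_force: [0.1, 0.5, -2.0]
```

```bash
M='python3 -m crank'
$M '[[0,0,0.0005,0,0,0]]'| grep -E 'pos|contact'
$M '[[0,0,0.0004,0,0,0]]'| grep -E 'pos|contact'
```

```text
tool_pos: [531.0, 7.4, 161.6]
contact_force: [-0.8, 0.6, -3.4]
tool_pos: [531.0, 7.4, 161.2]
contact_force: [0.1, -0.4, -2.5]
```

```bash
M='python3 -m crank'
$M '[[0,0,0.0004,0,0,0]]'| grep -E 'pos|contact'
$M '[[0,0,0.0004,0,0,0]]'| grep -E 'pos|contact'
$M '[[0,0,0.0004,0,0,0]]'| grep -E 'pos|contact'
python3 - <<'E'
from h import *
s=snap('side','s4')['color'];a=snap('wrist','w4')['color']
i=np.zeros((600,800,3),np.uint8);i[:480,:400]=cv2.resize(a[190:430,220:420],(400,480));i[:600,410:800]=cv2.resize(s[150:350,230:360],(390,600))
cv2.imwrite('pics/c4.png',np.clip(i*1.3,0,255).astype(np.uint8))
E
```

```text
tool_pos: [531.0, 7.4, 160.8]
contact_force: [-0.2, -0.3, -2.0]
tool_pos: [531.0, 7.4, 160.4]
contact_force: [0.2, 0.2, -2.0]
tool_pos: [531.0, 7.4, 160.0]
contact_force: [-0.3, 0.1, -2.4]
```

View pics/c4.png

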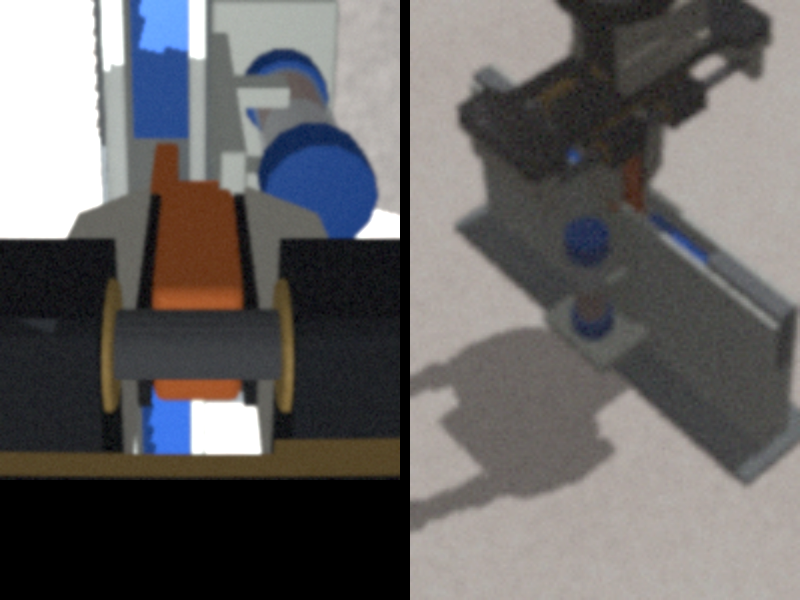

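```bash
M='python3 -m crank'
$M '[[0,0,0.0004,0,0,0]]'| grep -E 'pos|contact'
$M '[[0,0,0.0004,0,0,0]]'| grep -E 'pos|contact'
$M '[[0,0,0.0004,0,0,0]]'| grep -E 'pos|contact'
python3 - <<'E'
from h import *
a=cv2.imread('pics/w3.png').astype(float);b=cv2.imread('pics/w4.png').astype(float)
for n,c in(('bottom',310),):
  for m in(a,b):print(np.round(m[380:396,c-3:c+4].mean(1)[:,2]))
  for m in(a,b):print(np.round(m[274:288,c+5:c+12].mean(1)[:,2]))
  for m in(a,b):print(np.round(m[258:268,300:306].mean(1)[:,2]))
E
```

```text
tool_pos: [531.0, 7.4, 159.6]
contact_force: [-0.7, 0.4, -2.7]
tool_pos: [531.0, 7.4, 159.2]
contact_force: [0.1, -0.3, -1.9]
tool_pos: [531.0, 7.4, 158.8]
contact_force: [-0.3, -0.7, -2.9]
[114. 126. 127. 126. 126. 126. 127. 126. 122. 111.  97. 106. 117. 122.
 121. 124.]
[114. 126. 126. 127. 128. 127. 126. 125. 122. 108.  79.  54.  48.  50.
  50.  48.]
[105. 105. 105. 105. 106. 104. 101.  88.  83.  82.  80.  80.  81.  83.]
[125. 125. 126. 124. 125. 121. 108.  91.  82.  81.  82.  80.  81.  82.]
[32. 33. 37. 53. 73. 80. 82. 81. 81. 81.]
[42. 62. 74. 77. 80. 81. 82. 82. 80. 81.]
```

```bash
python3 - <<'E'
from h import *
o=bot.get_obs();print(o['time'],o['tool_pos'],np.degrees(o['tcp_rot']),o['joint_positions'],o['moment'])
g=np.array([531,7.4]);cx=np.array([-.97,-.2436]);cy=np.array([.2436,-.97])
for z in(26,30,34):
  print(z,'cap',proj('s4',[*(g+29.7*cx),z+108]),'foot corners',[proj('s4',[*(g+a*cx+b*cy),z+10]).tolist() for a,b in((51,32),(51,-32),(5,32),(5,-32))])
s=snap('side','s5')['color']
a=cv2.imread('pics/s4.png')
cv2.imwrite('pics/c5.png',np.clip(cv2.resize(a[190:290,255:345],(540,600),interpolation=cv2.INTER_CUBIC)*2.0,0,255).astype(np.uint8))
E
```

```text
18.2 [530.98835321   7.41728788 158.80373693] [-1.79995981e+02  4.66619189e-03 -7.59316138e+01] [-1.30463093e-01  4.17161260e-01  1.60930885e+00  1.13047921e-04
  1.11508720e+00  2.76554015e+00] [ 0.05990817  0.10548527 -0.02709916]
26 cap [289.8 229.7] foot corners [[294.3, 274.9], [274.3, 256.9], [310.8, 262.7], [290.6, 245.4]]
30 cap [289.7 228.3] foot corners [[294.3, 273.8], [274.1, 255.8], [310.8, 261.5], [290.6, 244.2]]
34 cap [289.6 227. ] foot corners [[294.2, 272.6], [274.0, 254.6], [310.8, 260.3], [290.5, 243.0]]
```

View pics/c5.png

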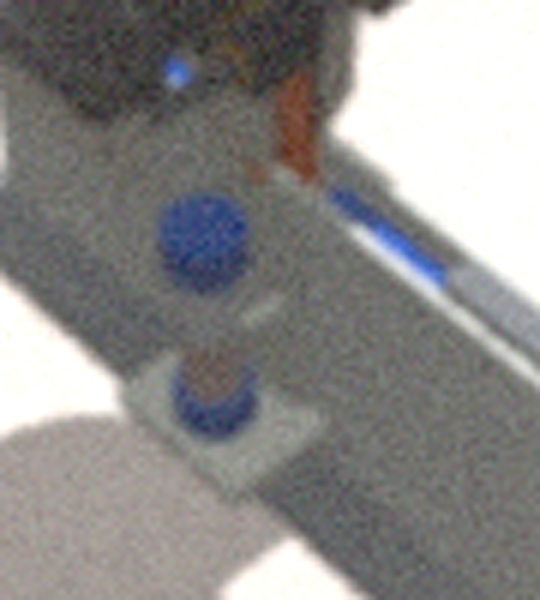

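```bash
M='python3 -m crank'
$M '[[0,0,0.0004,0,0,0]]'| grep -E 'pos|contact'
$M '[[0,0,0.0004,0,0,0]]'| grep -E 'pos|contact'
$M '[[0,0,0.0004,0,0,0]]'| grep -E 'pos|contact'
$M '[[0,0,0.0004,0,0,0]]'| grep -E 'pos|contact'
```

```text
tool_pos: [531.0, 7.4, 158.4]
contact_force: [0.6, -0.9, -2.1]
tool_pos: [531.0, 7.4, 158.0]
contact_force: [-0.1, -0.4, -1.1]
tool_pos: [531.0, 7.4, 157.6]
contact_force: [0.7, -0.2, -3.1]
tool_pos: [531.0, 7.4, 157.2]
contact_force: [-0.3, -0.0, -1.9]
```

```bash
python3 - <<'E'
from h import *
print(bot.get_obs()['moment']);a=snap('wrist','w6')['color'].astype(float);b=cv2.imread('pics/w4.png').astype(float)
for m in(b,a):print(np.round(m[380:396,307:314].mean(1)[:,2]),np.round(m[254:268,300:306].mean(1)[:,2]))
for m in(b,a):print(np.round(m[265:271,290:335].mean(0)[:,2]))
E
```

```text
[ 0.07709373  0.1140129  -0.03213017]
[114. 126. 126. 127. 128. 127. 126. 125. 122. 108.  79.  54.  48.  50.
  50.  48.] [34. 32. 31. 35. 42. 62. 74. 77. 80. 81. 82. 82. 80. 81.]
[115. 126. 127. 127. 127. 126. 126. 126. 122. 108.  79.  56.  48.  50.
  48.  49.] [33. 32. 30. 31. 34. 32. 44. 66. 79. 81. 82. 82. 82. 83.]
[ 80.  80.  80.  80.  79.  80.  79.  80.  80.  82.  82.  82.  81.  81.
  81.  81.  82.  82.  78.  75.  74.  73.  72.  75.  91. 116. 126. 129.
 129. 130. 128. 120. 104.  80.  74.  78.  78.  80.  77.  82.  94. 110.
 119. 121. 121.]
[ 80.  79.  78.  80.  79.  80.  80.  80.  82.  82.  82.  82.  82.  82.
  83.  82.  82.  80.  78.  76.  72.  74.  72.  75.  90. 116. 126. 129.
 129. 130. 129. 122. 105.  81.  75.  77.  79.  78.  78.  81.  94. 111.
 119. 122. 122.]
```

```bash
python3 - <<'E'
from h import *
o=bot.get_obs();snap('side','s6')
def shift(f1,f2,c1,c2,h=9):
    A=cv2.imread(f'pics/{f1}.png').astype(np.float32);B=cv2.imread(f'pics/{f2}.png').astype(np.float32)
    k=8
    t=cv2.resize(A[int(c1[1])-h:int(c1[1])+h,int(c1[0])-h:int(c1[0])+h],None,fx=k,fy=k,interpolation=cv2.INTER_CUBIC)
    g=h+6;s=cv2.resize(B[int(c2[1])-g:int(c2[1])+g,int(c2[0])-g:int(c2[0])+g],None,fx=k,fy=k,interpolation=cv2.INTER_CUBIC)
    r=cv2.matchTemplate(s,t,cv2.TM_CCOEFF_NORMED);_,m,_,p=cv2.minMaxLoc(r)
    return (np.array(p)/k-6+np.array([int(c2[0])-int(c1[0]),int(c2[1])-int(c1[1])])).round(2),round(m,3)
cx=np.array([-.97,-.2436]);cy=np.array([.2436,-.97])
pose={'s3':(525.3,23.2,191.5),'s4':(531,7.4,160.0),'s5':(531,7.4,158.8),'s6':tuple(o['tool_pos'])}
for n,off,dz in(('cap',(29.7,0),108-130.8),('cap2',(29.7,0),30-130.8),('footcorner',(51,32),10-130.8)):
  P={k:proj('s4',[*(np.array(v[:2])+off[0]*cx+off[1]*cy),v[2]+dz]) for k,v in pose.items()}
  for a,b in(('s3','s4'),('s4','s6')):
    print(n,a,b,'pred',(P[b]-P[a]).round(2),'seen',*shift(a,b,P[a],P[b]))
E
```

```text
cap s3 s4 pred [ 7.1 15.2] seen [ 7. 15.] 0.86
cap s4 s6 pred [0.1 0.9] seen [0. 1.] 0.861
cap2 s3 s4 pred [ 6.7 13.9] seen [ 6.62 14.  ] 0.902
cap2 s4 s6 pred [0.  0.9] seen [-0.12  0.88] 0.92
footcorner s3 s4 pred [ 6.7 13.6] seen [12.88 11.  ] 0.728
footcorner s4 s6 pred [0.  0.8] seen [0.   0.38] 0.956
```

```bash
M='python3 -m crank'
$M '[[0,0,0.0004,0,0,0],[0,0,0.0004,0,0,0]]'| grep -E 'pos|contact'
$M '[[0,0,0.0004,0,0,0],[0,0,0.0004,0,0,0]]'| grep -E 'pos|contact'
$M '[[0,0,0.0004,0,0,0],[0,0,0.0004,0,0,0]]'| grep -E 'pos|contact'
```

```text
tool_pos: [531.0, 7.4, 156.4]
contact_force: [0.9, 1.1, -1.9]
tool_pos: [531.0, 7.4, 156.2]
contact_force: [-2.3, 0.2, 6.4]
tool_pos: [531.1, 7.4, 156.1]
contact_force: [-4.4, 0.2, 11.2]
```

```bash
python3 - <<'E'
from h import *
d=json.load(open('pics/w6.json'))
def line(f,u,v,tcp):
    p,r=ray(f,u,v);th=np.radians(-75.93);tx=np.array([np.cos(th),np.sin(th),0])
    for z in(33,36,39.2,42,45.8):
        q=p+r*(tcp[2]+z-p[2])/r[2]-tcp;print(z,'toolx',round(q@tx,1),'tooly',round(q@np.array([np.sin(th),-np.cos(th),0]),1))
print('top -y edge');line('w6',310,389.5,np.array([531,7.4,157.2]))
print('top +y edge');line('w6',317,(290/2+190),np.array([531,7.4,157.2]))
print('left/right top-ish width at row 389');
a=cv2.imread('pics/w6.png');print(a[386,290:350,2].tolist())
print('col',a[325:350,316,2].tolist())
print('w2 top+y?')
o=bot.get_obs();print(o['moment'],o['contact_force'],o['tool_pos'])
E
```

```text
top -y edge
33 toolx -18.2 tooly -3.9
36 toolx -15.7 tooly -3.8
39.2 toolx -13.2 tooly -3.7
42 toolx -10.9 tooly -3.6
45.8 toolx -7.8 tooly -3.5
top +y edge
33 toolx 5.5 tooly -1.2
36 toolx 7.4 tooly -1.2
39.2 toolx 9.3 tooly -1.2
42 toolx 11.1 tooly -1.2
45.8 toolx 13.4 tooly -1.2
left/right top-ish width at row 389
[24, 23, 29, 24, 23, 26, 43, 76, 110, 119, 124, 125, 123, 127, 127, 125, 125, 127, 128, 127, 128, 124, 126, 124, 124, 126, 127, 129, 128, 131, 127, 125, 126, 129, 126, 128, 128, 128, 128, 128, 125, 128, 123, 126, 127, 122, 120, 116, 114, 102, 84, 52, 35, 21, 23, 26, 25, 31, 47, 71]
col [80, 84, 78, 83, 83, 75, 82, 86, 92, 99, 106, 113, 119, 121, 128, 132, 129, 131, 119, 93, 50, 37, 33, 31, 38]
w2 top+y?
[0.11153198 1.0310551  0.07027657] [-4.38486558  0.18663406 11.20624129] [531.05340048   7.42660432 156.12646369]
```

```bash
python3 - <<'E'
from h import *
th=np.radians(-75.93);tx=np.array([np.cos(th),np.sin(th),0]);ty=np.array([np.sin(th),-np.cos(th),0])
def line(f,u,v,tcp,zs):
    p,r=ray(f,u,v)
    for z in zs:
        q=p+r*(tcp[2]+z-p[2])/r[2]-tcp;print(z,'toolx',round(q@tx,1),'tooly',round(q@ty,1))
t3=np.array([525.3,23.2,191.5]);t2=np.array([469,6.3,211])
print('tip w3');[line('w3',u,261.3,t3,(-40,-36.8,-33,-30.2)) for u in(297.2,309)]
print('tube cap top circle w2: centre, left,right');
for u,v in((473,348),(437,348),(510,348)): line('w2',u/1.25,v/1.25,t2,(108-130.8,108-124.2))
print('foot far +y edge w2');
for u,v in((408,236),(486,236)): line('w2',u/1.25,v/1.25,t2,(10-130.8,10-124.2))
s=json.load(open('pics/w6.json'));print(np.round(np.array(s['W'])[:3,3]-[531,7.4,157.2],1))
E
```

```text
tip w3
-40 toolx 5.4 tooly -12.0
-36.8 toolx 6.6 tooly -11.8
-33 toolx 8.1 tooly -11.6
-30.2 toolx 9.2 tooly -11.4
-40 toolx 5.4 tooly -5.7
-36.8 toolx 6.6 tooly -5.6
-33 toolx 8.1 tooly -5.6
-30.2 toolx 9.2 tooly -5.5
tube cap top circle w2: centre, left,right
-22.80000000000001 toolx 3.1 tooly 28.8
-16.200000000000003 toolx 6.0 tooly 27.7
-22.80000000000001 toolx 3.1 tooly 14.6
-16.200000000000003 toolx 6.0 tooly 14.1
-22.80000000000001 toolx 3.1 tooly 43.5
-16.200000000000003 toolx 6.0 tooly 41.9
foot far +y edge w2
-120.80000000000001 toolx 29.1 tooly 4.9
-114.2 toolx 30.3 tooly 4.7
-120.80000000000001 toolx 29.2 tooly 49.2
-114.2 toolx 30.5 tooly 48.0
[ 20.5 -78.9 156.2]
```

```bash
python3 -m crank '[[0,0,-0.0008,0,0,0],[0,0,0,0,0,0]]'| grep -E 'pos|contact'
python3 - <<'E'
from h import *
o=bot.get_obs();t=o['tool_pos'];print(t,o['moment'],o['contact_force'])
acc=np.mean([snap('side','s7')['color'].astype(float) for _ in range(6)],0)
x0,y0,k=262,175,10
im=np.clip(cv2.resize(acc[y0:y0+60,x0:x0+70],None,fx=k,fy=k,interpolation=cv2.INTER_CUBIC)*2.2,0,255).astype(np.uint8)
cx=np.array([-.97,-.2436]);cy=np.array([.2436,-.97])
def seg(a,b,col):
    p=[tuple(int(v) for v in ((proj('s7',q)+.5-[x0,y0])*k)) for q in(a,b)];cv2.line(im,*p,col,1)
L=np.array([527.5,18])
for x in(-2.5,2.5): seg([*(L+(x-.2)*cx-20*cy),150],[*(L+(x-.2)*cx+60*cy),150],(0,255,0))
g=t[:2]
for off,col in((0,(0,0,255)),(6.6,(0,255,255))):
    z=t[2]-130.8+off+126
    for a in(5,11): seg([*(g+a*cx-20*cy),z],[*(g+a*cx+20*cy),z],col)
    zb=z
    seg([*(g+8*cx-12*cy),z],[*(g+8*cx+12*cy),z],col)
cv2.imwrite('pics/c7.png',im)
E
```

```text
tool_pos: [531.0, 7.4, 156.2]
contact_force: [-3.0, 0.7, 6.7]
[531.02771866   7.428238   156.19279843] [0.11777691 0.63858636 0.01181275] [-3.01553325  0.69874334  6.67758889]
```

View pics/c7.png

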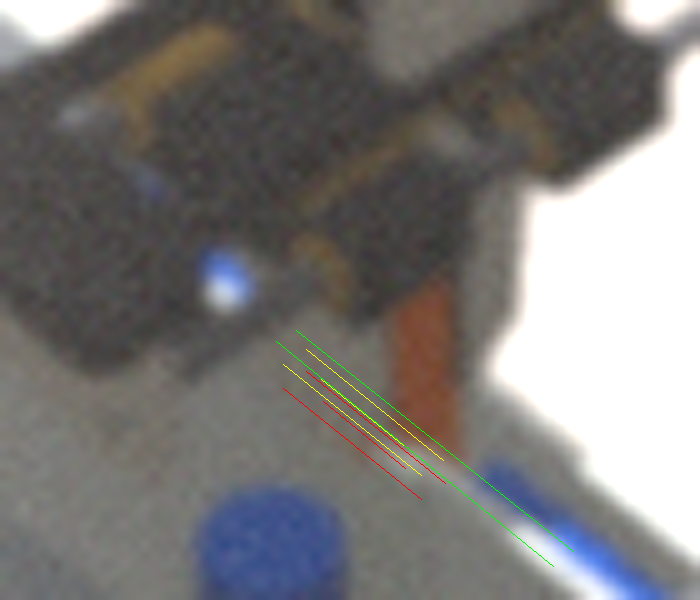

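```bash
M='python3 -m crank'
$M '[[0,0,-0.003,0,0,0],[0,0,-0.008,0,0,0],[0,0,-0.012,0,0,0],[0,0,-0.02,0,0,0],[0,0,-0.03,0,0,0]]'| grep -E 'time|pos|contact'
$M '[[0,0,-0.04,0,0,0],[0,0,-0.032,0,0,0]]'| grep -E 'time|pos|contact'
python3 - <<'E'
from h import *
C=lambda x,y,z:at('w2',(180+x/3)/1.25-.2,(100+y/3)/1.25-.2,z)
th=np.radians(-75.9);ry=np.array([np.cos(th),np.sin(th)]);rx=np.array([np.sin(th),-np.cos(th)]);o=np.array([527.5,18])
f=lambda p:(((p[:2]-o)@rx).round(1),((p[:2]-o)@ry).round(1))
print('wall',[f(C(x,y,144)) for x,y in((241,100),(265,420),(278,590))])
print('lip L',[f(C(x,y,150)) for x,y in((80,3),(105,250),(135,597))],'R',[f(C(x,y,150)) for x,y in((108,3),(135,300),(168,597))])
print('wall w6',f(at('w6',314.5,268,144)),f(at('w6',322,268,144)))
a=cv2.imread('pics/w6.png')
for r in(200,230):print(r,a[r-1:r+2,255:330].mean(0).mean(1).astype(int).tolist())
E
```

```text
time: 20.78
tool_pos: [530.6, 7.5, 229.3]
contact_force: [0.0, -0.6, -1.6]
time: 21.02
tool_pos: [531.2, 7.4, 303.0]
contact_force: [-0.5, -0.8, -2.3]
wall [(np.float64(-1.1), np.float64(81.7)), (np.float64(-1.0), np.float64(34.7)), (np.float64(-0.9), np.float64(7.3))]
lip L [(np.float64(-21.2), np.float64(94.9)), (np.float64(-21.0), np.float64(60.9)), (np.float64(-21.9), np.float64(8.1))] R [(np.float64(-17.3), np.float64(94.9)), (np.float64(-17.2), np.float64(53.7)), (np.float64(-16.7), np.float64(8.1))]
wall w6 (np.float64(-3.3), np.float64(23.6)) (np.float64(0.1), np.float64(23.6))
200 [236, 235, 234, 234, 234, 236, 236, 237, 233, 213, 161, 125, 91, 85, 139, 210, 230, 236, 236, 236, 236, 236, 236, 233, 218, 174, 113, 81, 78, 78, 71, 69, 69, 70, 74, 81, 90, 111, 138, 143, 144, 144, 145, 143, 145, 145, 143, 143, 144, 144, 144, 143, 143, 143, 143, 142, 142, 141, 147, 174, 220, 235, 236, 235, 233, 230, 218, 177, 108, 80, 89, 109, 124, 134, 134]
230 [237, 239, 237, 237, 236, 235, 235, 235, 236, 236, 231, 213, 181, 117, 82, 92, 113, 125, 132, 135, 135, 138, 136, 137, 136, 127, 111, 88, 80, 78, 78, 69, 68, 68, 68, 66, 66, 69, 67, 68, 68, 68, 65, 67, 67, 67, 69, 66, 67, 67, 66, 68, 68, 68, 67, 67, 67, 67, 74, 92, 118, 130, 132, 132, 134, 131, 125, 111, 84, 76, 77, 80, 78, 79, 80]
```

```bash
M='python3 -m crank'
$M '[[0,0,0,0,0,-0.175],[0,0,0,0,0,-0.175],[0,0,0,0,0,-0.175],[0,0,0,0,0,-0.175],[0,0,0,0,0,-0.175]]'>/dev/null
$M '[[0,0,0,0,0,-0.175],[0,0,0,0,0,-0.175],[0,0,0,0,0,-0.175],[0,0,0,0,0,-0.175],[0,0,0,0,0,-0.175]]'>/dev/null
$M '[[0,0,0,0,0,-0.175],[0,0,0,0,0,-0.175],[0,0,0,0,0,-0.175],[0,0,0,0,0,-0.175],[0,0,0,0,0,-0.175]]'>/dev/null
$M '[[0,0,0,0,0,-0.175],[0,0,0,0,0,-0.175],[0,0,0,0,0,-0.168],[0.015,0.0184,0,0,0,0],[0,0,0.025,0,0,0]]'
$M '[[0,0,0.03,0,0,0],[0,0,0.03,0,0,0],[0,0,0.016,0,0,0],[0,0,0.008,0,0,0],[0,0,0,0,0,0]]'
python3 - <<'E'
from h import *
th=np.radians(-75.9);ry=np.array([np.cos(th),np.sin(th)]);rx=np.array([np.sin(th),-np.cos(th)]);o=np.array([527.5,18])
ob=bot.get_obs();p=ob['tool_pos'];print(ob['time'],p,(p[:2]-o)@rx,(p[:2]-o)@ry,np.degrees(ob['tcp_rot']),ob['joint_positions'][5])
a=snap('wrist','w8')['color']
cv2.imwrite('pics/c8.png',cv2.resize(a[60:300,210:430],(550,600),interpolation=cv2.INTER_CUBIC))
for z in(150,155):
  q=p[:2]-14*ry;print(proj('w8',[*q,z]),proj('w8',[*(q-5*rx),z]))
E
```

```text
time: 23.52
tool_pos: [546.8, 27.3, 277.6]
tcp_rot: [3.136, 0.001, 1.819]
contact_force: [-0.5, -0.5, -3.3]
grip_width: 16.1
finger_force: 30.0
time: 24.15
tool_pos: [545.2, 26.5, 191.8]
tcp_rot: [-3.142, -0.0, 1.818]
contact_force: [-0.1, -0.7, -2.9]
grip_width: 15.7
finger_force: 30.0
24.15 [545.20625896  26.4506848  191.82456579] -19.23151873886367 -3.8825722126197006 [-1.79995096e+02 -6.59730296e-03  1.04152569e+02] -0.33903617273682773
[316.8 248.4] [326.2 248.4]
[316.7 251.6] [326.4 251.6]
```

View pics/c8.png

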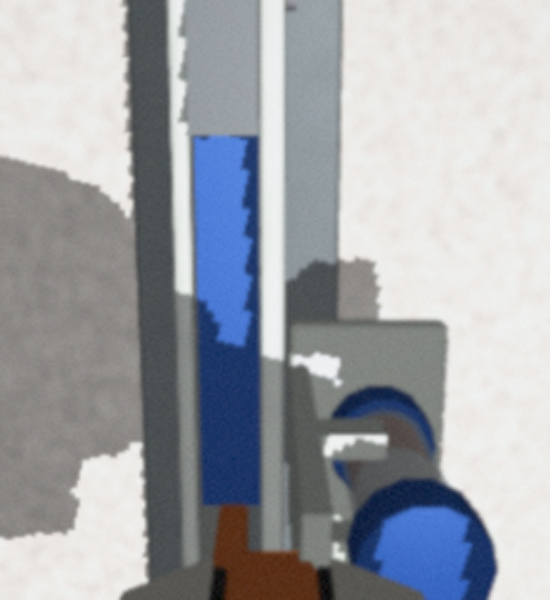

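```bash
M='python3 -m crank'
$M '[[0,0,0.002,0,0,0],[0,0,0.002,0,0,0],[0,0,0.001,0,0,0],[0,0,0.001,0,0,0],[0,0,0.001,0,0,0]]'| grep -E 'pos|contact'
$M '[[0,0,0.0015,0,0,0],[0,0,0.0015,0,0,0],[0,0,0.0015,0,0,0],[0,0,0.0015,0,0,0],[0,0,0.0015,0,0,0]]'| grep -E 'pos|contact'
$M '[[0,0,0.001,0,0,0],[0,0,0.001,0,0,0],[0,0,0.001,0,0,0],[0,0,0.0006,0,0,0],[0,0,0.0006,0,0,0]]'| grep -E 'pos|contact'
$M '[[0,0,0.0006,0,0,0],[0,0,0.0006,0,0,0]]'| grep -E 'pos|contact'
```

```text
tool_pos: [545.2, 26.5, 184.6]
contact_force: [0.1, 0.2, -2.4]
tool_pos: [545.2, 26.5, 177.0]
contact_force: [-0.0, 0.3, -2.0]
tool_pos: [545.2, 26.5, 172.9]
contact_force: [-0.7, -0.5, -2.6]
tool_pos: [545.2, 26.5, 171.7]
contact_force: [0.1, -0.5, -3.3]
```

```bash
M='python3 -m crank'
$M '[[0,0,0.0006,0,0,0],[0,0,0.0006,0,0,0]]'| grep -E 'pos|contact'
$M '[[0,0,0.0006,0,0,0]]'| grep -E 'pos|contact'
$M '[[0,0,0.0004,0,0,0]]'| grep -E 'pos|contact'
```

```text
tool_pos: [545.2, 26.5, 170.5]
contact_force: [0.1, 0.4, -2.3]
tool_pos: [545.2, 26.5, 170.2]
contact_force: [-2.2, 0.1, 2.9]
tool_pos: [545.2, 26.5, 170.2]
contact_force: [-2.5, 0.7, 5.6]
```

```bash
M='python3 -m crank'
$M '[[-0.001,0,0,0,0,0],[-0.0015,0,0,0,0,0],[-0.0015,0,0,0,0,0],[-0.0015,0,0,0,0,0]]'| grep -E 'pos|contact'
$M '[[-0.0015,0,0,0,0,0],[-0.0015,0,0,0,0,0],[-0.001,0,0,0,0,0]]'| grep -E 'pos|contact'
$M '[[-0.001,0,0,0,0,0],[-0.001,0,0,0,0,0]]'| grep -E 'pos|contact'
```

```text
tool_pos: [546.7, 22.0, 170.1]
contact_force: [-1.5, 4.4, 4.2]
tool_pos: [547.4, 16.6, 169.0]
contact_force: [-0.3, 0.2, -3.1]
tool_pos: [547.8, 14.9, 169.0]
contact_force: [-1.1, 0.5, -2.5]
```

```bash
M='python3 -m crank'
$M '[[-0.0005,0,0.0006,0,0,0],[0,0,0.0006,0,0,0],[0,0,0.0006,0,0,0],[0,0,0.0006,0,0,0],[0,0,0.0006,0,0,0]]'| grep -E 'pos|contact'
$M '[[0,0,0.0006,0,0,0],[0,0,0.0006,0,0,0],[0,0,0.0006,0,0,0],[0,0,0.0006,0,0,0],[0,0,0.0006,0,0,0]]'| grep -E 'pos|contact'
$M '[[0,0,0.0005,0,0,0]]'| grep -E 'pos|contact'
```

```text
tool_pos: [548.1, 14.9, 166.5]
contact_force: [-0.7, 0.4, -3.1]
tool_pos: [548.1, 14.8, 163.5]
contact_force: [0.3, -0.1, -2.2]
tool_pos: [548.1, 14.8, 163.0]
contact_force: [-0.2, 0.4, -3.1]
```

```bash
M='python3 -m crank'
$M '[[0,0,0.0005,0,0,0]]'| grep -E 'pos|contact'
$M '[[0,0,0.0005,0,0,0]]'| grep -E 'pos|contact'
$M '[[0,0,0.0003,0,0,0]]'| grep -E 'pos|contact'
```

```text
tool_pos: [548.1, 14.8, 162.5]
contact_force: [0.8, 0.4, -3.5]
tool_pos: [548.1, 14.8, 162.3]
contact_force: [-0.8, -0.2, 1.4]
tool_pos: [548.1, 14.8, 162.2]
contact_force: [-2.6, 0.8, 4.1]
```

```bash
M='python3 -m crank'
$M '[[0,0,-0.0004,0,0,0],[0,0,0,0,0,0]]'| grep -E 'pos|contact'
$M '[[0,0,0,0,0,0],[0,0,0,0,0,0],[0,0,0,0,0,0],[0,0,0,0,0,0]]' 60| grep -E 'time|pos|contact|grip'
$M '[[0,0,-0.004,0,0,0],[0,0,-0.01,0,0,0],[0,0,-0.02,0,0,0],[0,0,-0.04,0,0,0],[0,0,-0.05,0,0,0]]'| grep -E 'time|pos|contact|grip'
$M '[[0,0,0,0,0,0],[0,0,0,0,0,0]]'| grep -E 'time|pos|contact|grip'
python3 - <<'E'
from h import *
s=snap('side','s9')['color'];a=snap('wrist','w9')['color']
i=np.zeros((600,800,3),np.uint8);i[:,:400]=cv2.resize(a[90:450,200:440],(400,600));i[:600,410:800]=cv2.resize(s[150:350,230:360],(390,600))
cv2.imwrite('pics/c9.png',np.clip(i*1.3,0,255).astype(np.uint8))
E
```

```text
tool_pos: [548.1, 14.8, 162.3]
contact_force: [-2.0, 0.4, 1.7]
time: 30.45
tool_pos: [548.1, 14.9, 162.1]
contact_force: [0.6, -0.0, -0.1]
grip_width: 51.4
time: 31.08
tool_pos: [547.6, 14.9, 287.4]
contact_force: [1.4, -0.5, -0.3]
grip_width: 54.6
time: 31.32
tool_pos: [547.8, 14.9, 286.2]
contact_force: [-0.2, 0.3, -0.4]
grip_width: 54.9
```

View pics/c9.png

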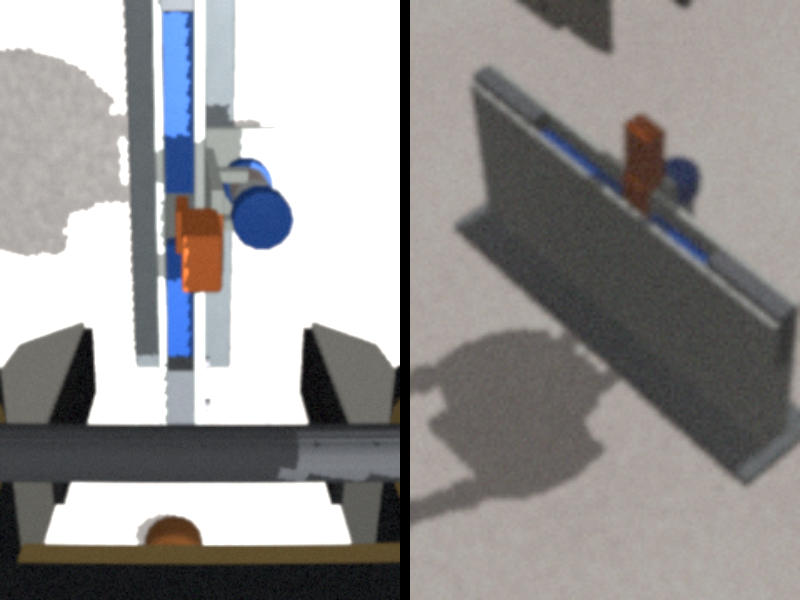

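The final picture shows the carrier upright on the far side of the lip. The orange tab is at about (200,265), the tongue is in the slot, and the gripper is clear.

```bash
python3 -c "
from plant import bot
print(bot.close_job())"
```

```text
the job is handed in; nothing more can be done
None
```

The carrier is hung on the rail's lip with its tongue home in the slot, after I first hooked it over the lower wall by mistake and re-hung it the right way round; it was released and handed in at about 31 s, with contact force never above about 14 N in the readings.

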